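# Fit the cup chuck on the lining wheel

### The job

Fit the larger of the two cup chucks on the lining wheel: set it over the spindle, then, pressing only lightly, turn it until its slot drops over the drive pin and the board lies flat on the wheel head, fully home. Never force it against the wheel, let go of it, and leave the other things on the bench where they are.

Things in the scene. Friction and masses are not known exactly. Their poses are not given: they have to be found in the camera images.
- chuck: the larger cup chuck, loose, about 0.26 kg: a round plywood board 160 mm across and 12 mm thick with a turned wooden boss in its middle. A 14 mm bore, 18 mm deep, goes from the underside up the middle into the boss (not seen from above). Origin: middle of the board's underside, z up; +x points to its slot.
- boss (a point): where to grip the larger chuck: on its axis, 38 mm above the board's underside. The boss is round, 46 mm thick, straight from 18 to 55 mm above the underside, its top at 58 mm.
- slot (a point): middle of the chuck's slot for the drive pin, at the board's top face, 58 mm from the chuck's axis along its +x. The slot goes through the board: 18 mm long radially, 14 mm wide.
- wheel: electric lining wheel, fixed to the bench, switched off, its head held still by the brake: cream housing 300 mm (x) by 230 mm (y), top 88 mm above the bench, control panel on its -x face. Origin: centre of its underside. On it a round aluminium head 180 mm across, flat top 115 mm above the bench, with two steel pins: the spindle in its middle and the drive pin nearer its rim.
- hub (a point): where the spindle should stand, on the head's top face; axes as the housing's. The motor is on rubber mounts, so the real spindle stands up to 3 mm off this point in x and in y, and stays there. Spindle: 12 mm thick, 15 mm tall, its top 3 mm tapered to 7 mm. Height of the chuck's underside above this point: 15 mm on the spindle's tip, 7 mm when over the spindle but on the drive pin, 0 fully home.
- pin_side (a point): on the head's top face, 58 mm from the hub along the housing's +x. The drive pin (10 mm thick, 7 mm tall, its top 1.5 mm tapered to 7 mm) stands 58 mm from the spindle, but turned about it from this direction by up to 0.45 rad either way, as the head was last stopped: see it or feel for it.
- chuck_s: the smaller cup chuck, loose, not wanted: same make, board 120 mm across, boss 28 mm thick and 50 mm tall. It and the larger chuck may lie in either place. Origin: centre of its underside.
- shoe_a: white glazed porcelain high-heeled shoe, 120 mm long, 75 mm tall, loose, leave alone. Origin: under its middle, toe towards its +x.
- shoe_b: the other white porcelain shoe, like the first.
- tape: roll of masking tape lying flat, 94 mm across, 24 mm tall, loose. Origin: centre of its underside.
- cup: white porcelain cup with a handle, 72 mm across, 62 mm tall, loose. Origin: centre of its underside.
- brushjar: blue jar of brushes, 68 mm across, 200 mm tall with the brushes, loose, at the back of the bench. Origin: centre of its underside.
Things that resemble listed ones, but are neither listed nor needed, are in the scene too. What is shaped like the chuck but blue is not meant.

How it is judged:
By the outcome, as a careful person would: the job done as asked, in the order asked, and still so for the second after the job is handed in, with the robot touching nothing.
It also fails if it takes over 64 s, if anything falls off the work surface, if the arm or the gripper's body presses on something with over 40 N, if the wrist force passes 120 N, or if a joint passes its speed limit or range.

### The arm

A 6-joint arm with a two-finger parallel gripper is mounted at the origin on the work surface. World frame = base frame: x ahead of the robot, y to its left, z up, the work surface at z = 0. Lengths are in m, angles in rad, forces in N, time in s.
With the tool pointing down it reaches from about 0.3 to 0.85 m from the base axis. Payload 5.4 kg.
Tool frame: the origin (TCP) lies midway between the tips of the shut fingers; the grasp point (between the pads) lies 19 mm behind it (manip.pinch_z is the distance from the TCP to the grasp point, in m); z points along the fingers, y is the line along which they close (so a half turn about z gives the same grasp; the last joint's range is limited). The gripper opens to 85 mm and grips with 20 to 120 N. Pads are 22 mm wide; open, the fingers measure 114 mm over their backs; the gripper's body (76 mm by 85 mm) begins 54 mm behind the grasp point. The pads swing forward as they close: fully open they stand 13 mm farther back than shut.
Start: joints at [1.034, 0.158, 1.597, -0, 1.386, -0.21], TCP at [0.185, 0.545, 0.231] pointing down, gripper open.
Joint ranges: [-2.91, 2.91], [-0.94, 2.29], [0.18, 2.7], [-1.29, 4.43], [0.17, 2.64], [-3, 3]. Speed limits (rad/s): [2.57, 2.57, 3.14, 3.14, 3.14, 3.14].

### API

Orientations are given as a rotation vector (axis times angle).
In Python, from workcell import manip gives the robot as it stands. The module is installed in compiled form; this text tells all that it offers.
- The arm moves only by the tool send_rows, never from a script. Its argument "series" is one flat list of numbers, 4 for each row, row after row: the shift along the tool's x, y, z normalised to -1 to 1, where 1 is 0.8 m, then the turn about the tool's z normalised to -1 to 1, where 1 is 30 degrees. A call has 1 to 12 rows; each row is the pose to reach, as a shift and turn from the pose commanded when the call began, along the tool's axes at that moment; what a row does not reach only later rows make up. A row lasts 1/10 s, in which the tool goes at most 50 mm and 8.59 degrees, less where a joint would pass 70% of its speed; a pose out of reach is approached as far as the arm can. A call with a number of a shift or a turn outside -1 to 1 is refused whole. A call with a gripper value outside its range is refused whole. "gripper" is the opening, from 0 (shut) to 1 (fully open), set as the call begins (left out, the last holds). The fingers move at their own pace and stop on an object; "newtons" is the grip in N (left out, the last holds). Time passes only in rows, so rows that repeat a pose let the fingers close. It gives the time, the measured TCP pose, the force, the opening and the grip force at its end, in the units of the state.
- manip.observe(): the state, without advancing time (a new reading comes with each control period).
- manip.get_image(name): name is "scene" or "top" or "wrist"; returns a dict with "color" (420x560x3 uint8, blue, green, red), "intrinsics" (3x3 intrinsics, pixels), "xyz" and "orientation" of the camera in the world. Camera axes: x right, y down, z forward; pixel columns grow to the right and rows downward; lengths in m; the calibration is good to about 2 mm. A picture is of the moment at which its call begins. There is no depth.
- manip.finish_job(): hands the job in; it is judged then, once.
The state is a dict: "time": time; "joints": joint angles; "joint_velocities": joint speeds; "joint_efforts": joint torques, N m; "position": TCP position; "tool_rot": TCP orientation; "ft_force": force on the tool from outside, world axes, zero at the start; "moment": the same for the moment, N m; "width": finger opening in m; "grip_force": force on a finger pad.
Only numpy, scipy, OpenCV 4.12 (cv2) and the standard library are available. Lean on these libraries where they do the work, as an engineer would, in place of code of your own. Each camera call takes 0.05 s, during which the arm holds its last target. There are 200 camera calls.

## Working session

There is one attempt and no reset: what is moved stays moved. The work goes in short steps, Python scripts to look and compute and a tool call to move; the robot and the scene stay as the last step left them, time stands still between calls to the robot, and variables do not carry over. Pictures are saved under pics/ and viewed, at most 10 in all, crops included, and the job is handed in when it is done.

Besides the shell and the picture viewer there is one more tool, called after "Request:" by a JSON object that holds its "fn" and its "kwargs", one argument or row to a line. send_rows: Moves the arm, as the interface text tells. Its arguments: {"type":"object","properties":{"series":{"type":"array","items":{"type":"number"}},"gripper":{"type":"number"},"newtons":{"type":"number"}},"required":["series"]}

```bash
mkdir -p pics; cat > h.py <<'E'
import numpy as np, cv2
from scipy.spatial.transform import Rotation as R
from workcell import manip
def get(n):
    d=manip.get_image(n); return d
def ray(d,u,v):
    K=np.array(d["intrinsics"]); o=np.array(d["orientation"],float)
    M=R.from_rotvec(o).as_matrix() if o.size==3 else (o if o.shape==(3,3) else R.from_quat(o).as_matrix())
    return np.array(d["xyz"],float), M@np.linalg.solve(K,[u,v,1.])
def onz(d,u,v,z):
    c,r=ray(d,u,v); return c+r*(z-c[2])/r[2]
def proj(d,p):
    o=np.array(d["orientation"],float); M=R.from_rotvec(o).as_matrix() if o.size==3 else o
    q=np.array(d["intrinsics"])@(M.T@(np.array(p)-np.array(d["xyz"]))); return q[:2]/q[2]
E
python3 - <<'E'
from h import *
import pickle
for n in("top","scene","wrist"):
    d=get(n); pickle.dump(d,open(n+"0.pkl","wb")); cv2.imwrite(f"pics/{n}0.png",d["color"]); print(n,d["xyz"],d["orientation"],d["intrinsics"])
print(manip.observe())
E
```

```text
top [0.45564798 0.04785356 1.92858731] [-2.24120568  2.17279159 -0.06568643] [[497.97019845   0.         281.64862729]
 [  0.         497.97019845 210.56416827]
 [  0.           0.           1.        ]]
scene [1.34629508 0.21949484 1.54046739] [-1.70685429 -2.17063661  0.58950943] [[541.07718512   0.         281.18662609]
 [  0.         541.07718512 197.30773296]
 [  0.           0.           1.        ]]
wrist [0.11635494 0.56723528 0.37349301] [2.35125506 1.68609274 0.24352325] [[340.66548712   0.         278.9286491 ]
 [  0.         340.66548712 207.9577728 ]
 [  0.           0.           1.        ]]
{'time': 0.15, 'joints': array([ 1.03391465e+00,  1.58917459e-01,  1.59790799e+00, -1.06339755e-05,
        1.38616692e+00, -2.10094539e-01]), 'joint_velocities': array([-0.00150154, -0.00251242, -0.00383994,  0.00019477, -0.00135713,
        0.00039649]), 'joint_efforts': array([ 8.01306123e-04, -3.96385038e+01, -3.31781352e+01, -2.72386096e-04,
        5.57064515e-03, -4.30310294e-06]), 'position': array([0.18436663, 0.54417762, 0.23055318]), 'tool_rot': array([-5.10950409e-01, -3.09925514e+00,  2.05275433e-03]), 'ft_force': array([ 0.17658167, -0.25824129,  0.03094963]), 'moment': array([0.00311639, 0.00210553, 0.00261635]), 'grip_force': 0.0, 'width': 0.0853434508419284}
```

View pics/top0.png

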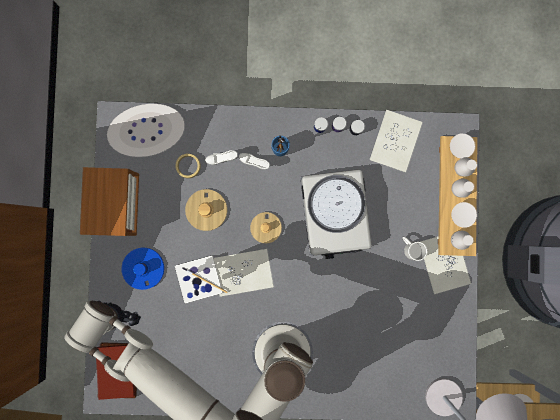

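View pics/scene0.png

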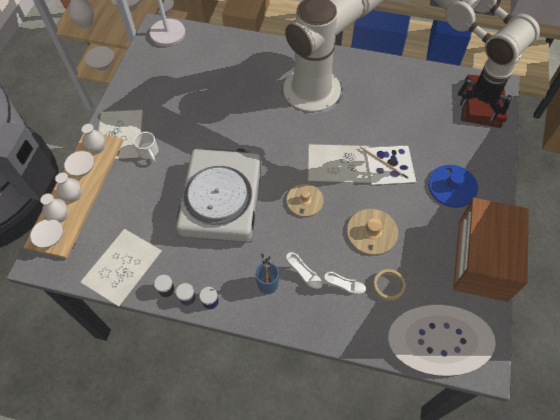

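The top view shows the larger chuck at about (207,209) with its slot at (206,195). The smaller chuck is at (266,227), the blue decoy at (143,268), and the wheel head at (337,203) with a spot near (339,187) that may be the drive pin. Next I'll measure these coarsely and look at enlarged crops.

```bash
python3 - <<'E'
from h import *
import pickle
d=pickle.load(open("top0.pkl","rb")); s=pickle.load(open("scene0.pkl","rb"))
for nm,im in(("top",d),("scene",s)):
    hsv=cv2.cvtColor(im["color"],cv2.COLOR_BGR2HSV)
    m=cv2.inRange(hsv,(10,60,90),(28,255,255))
    cs,_=cv2.findContours(m,cv2.RETR_EXTERNAL,cv2.CHAIN_APPROX_NONE)
    for c in cs:
        if cv2.contourArea(c)>300:
            e=cv2.fitEllipse(cv2.convexHull(c)); p=onz(im,*e[0],.012); print(nm,np.round(e[0],1),np.round(e[1],1),np.round(p,3))
t=d["color"]
a=cv2.resize(t[170:250,165:245],(400,400),interpolation=cv2.INTER_CUBIC); b=cv2.resize(t[163:243,297:377],(400,400),interpolation=cv2.INTER_CUBIC)
cv2.imwrite("pics/c1.png",np.hstack([a,b]))
print("slot",onz(d,206,195,.012),"hub",onz(d,337,203,.115),"pin?",onz(d,339,187,.12), "scene hub",onz(s,217,195,.115))
E
```

```text
top [541.  411.6] [17.5 60. ] [-0.198 -0.996  0.012]
top [506.9 393. ] [23.3 73.9] [-0.131 -0.863  0.012]
top [279.6 382.5] [26.6 32.6] [-0.114  0.006  0.012]
top [265.5 227.4] [31.  31.1] [0.473 0.078 0.012]
top [205.9 209.6] [41.4 41.8] [0.534 0.31  0.012]
top [104.3 200.3] [61.4 83.2] [0.558 0.699 0.012]
top [187.6 165.4] [24.2 24.7] [0.702 0.386 0.012]
top [455.5 199.8] [ 49.8 136.2] [ 0.602 -0.655  0.012]
scene [388.8 284.6] [30.9 32.5] [0.704 0.384 0.012]
scene [372.1 231.6] [45.6 51.4] [0.541 0.308 0.012]
scene [522.9 242.9] [11.2 81.7] [0.47  0.769 0.012]
scene [494.  238.3] [ 57.1 105.3] [0.475 0.681 0.012]
scene [304.6 200.2] [32.8 36.9] [0.479 0.077 0.012]
scene [ 71.7 199.8] [ 53.5 182.9] [ 0.656 -0.663  0.012]
scene [534.7  69.8] [41.7 60.6] [-0.277  0.798  0.012]
scene [469.5  49.6] [31.7 43.9] [-0.326  0.552  0.012]
scene [417.3  38.9] [36.  41.9] [-0.337  0.349  0.012]
scene [488.3  20.6] [15.5 33. ] [-0.506  0.615  0.012]
scene [412.9   8.6] [20.6 77.4] [-0.506  0.312  0.012]
scene [278.1  14.5] [38.6 49.2] [-0.345 -0.215  0.012]
scene [248.2  14.1] [ 31.2 106. ] [-0.319 -0.334  0.012]
scene [144.1  13.3] [23.6 35.7] [-0.225 -0.749  0.012]
scene [92.1 39.4] [73. 89.] [-0.038 -0.895  0.012]
slot [0.59023454 0.31119455 0.012     ] hub [ 0.56894062 -0.1814695   0.115     ] pin? [ 0.62733906 -0.18663831  0.12      ] scene hub [ 0.58249326 -0.17742264  0.115     ]
```

View pics/c1.png

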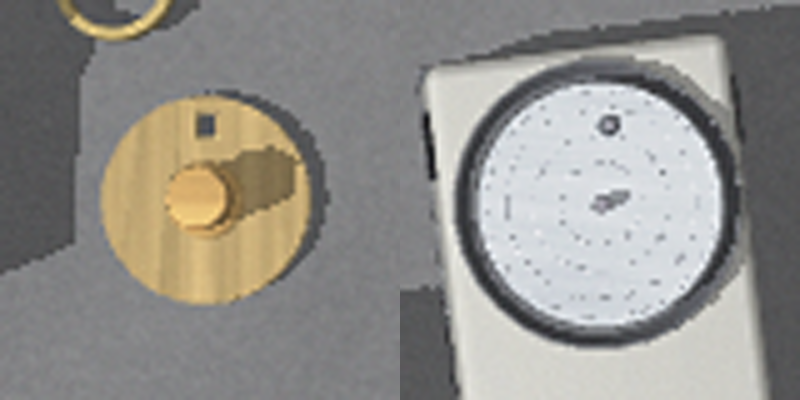

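The crop shows the slot at top-image pixel (206,195) and the boss at about (205,209). On the wheel, the spindle is at about (337.6,203.6) and the drive pin at (338.8,188). Next I'll move over the chuck for a close look.

Request:
{"fn": "send_rows", "kwargs": {
  "series": [-0.5,-0.13,0,0,-0.5,-0.13,0,0,-0.5,-0.13,0,0,-0.5,-0.13,0,0,-0.5,-0.13,0,0,-0.5,-0.13,0,0,-0.5,-0.13,0,0,-0.5,-0.13,0,0,-0.5,-0.13,0,0,-0.5,-0.13,0,0,-0.5,-0.13,0,0,-0.5,-0.13,0,0],
  "gripper": 1
}}

```text
time: 1.35
position: [0.5285, 0.3189, 0.2312]
tool_rot: [-0.508, -3.1, -0.0]
ft_force: [-0.1, 0.4, 0.1]
width: 0.0855
grip_force: 0.0
```

```bash
python3 - <<'E'
from h import *
import pickle
d=get("wrist"); pickle.dump(d,open("wrist1.pkl","wb")); cv2.imwrite("pics/w1.png",d["color"])
o=manip.observe(); print(o["time"],o["position"],o["tool_rot"],o["joints"])
print(proj(d,[.537,.309,.012]),proj(d,o["position"]),d["xyz"])
E
```

```text
1.4 [0.52859792 0.31896935 0.23133225] [-5.07475747e-01 -3.09985895e+00 -1.16695421e-04] [ 3.47336166e-01  2.67049934e-01  1.47069436e+00  2.97827604e-04
  1.40422161e+00 -8.98969858e-01]
[273.3272934  185.58006557] [279.72612739 268.07934115] [0.46049494 0.34172579 0.37434274]
```

View pics/w1.png

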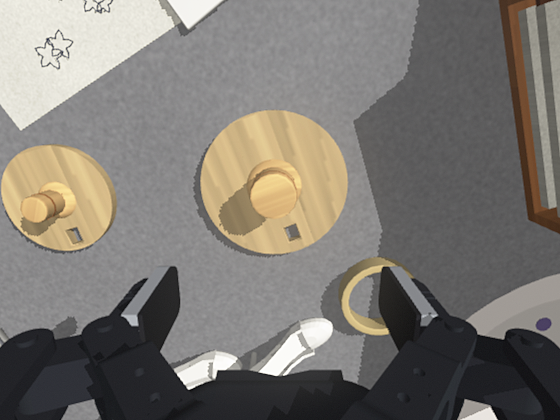

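The wrist view shows the large board centred near (274,182), the boss top at (274,197) and the slot at (292,232). I'll work out the numbers from these.

```bash
cat >> h.py <<'E'
def totool(o,dw):
    "world shift -> normalised tool shift"
    return R.from_rotvec(o["tool_rot"]).as_matrix().T@np.array(dw)/0.8
def board(d,z,guess,amin=1500):
    hsv=cv2.cvtColor(d["color"],cv2.COLOR_BGR2HSV)
    m=cv2.inRange(hsv,(10,60,60),(28,255,255))
    cs,_=cv2.findContours(m,cv2.RETR_EXTERNAL,cv2.CHAIN_APPROX_NONE)
    c=min([c for c in cs if cv2.contourArea(c)>amin],key=lambda c:np.linalg.norm(c.mean((0,1))-guess))
    P=np.array([onz(d,u,v,z)[:2] for u,v in cv2.convexHull(c)[:,0]]).astype(np.float32)
    A=np.c_[2*P,np.ones(len(P))]; s=np.linalg.lstsq(A,(P**2).sum(1),rcond=None)[0]
    return s[:2],np.sqrt(s[2]+s[0]**2+s[1]**2)
E
python3 - <<'E'
from h import *
import pickle
d=pickle.load(open("wrist1.pkl","rb")); o=manip.observe()
c,r=board(d,.012,(274,182)); print("board",c,r)
b=onz(d,274,197,.058); print("boss top",b)
g=cv2.cvtColor(d["color"],cv2.COLOR_BGR2GRAY)[218:248,278:308]; m=(g<110).astype(np.uint8)
n,l,st,ce=cv2.connectedComponentsWithStats(m); k=max(range(1,n),key=lambda i:st[i,4]); print(st[k],ce[k]+[278,218])
s=onz(d,*(ce[k]+[278,218]),.010)[:2]; print("slot",s,np.linalg.norm(s-c),np.arctan2(*(s-c)[::-1]))
t=np.r_[c,.019]; print(totool(o,t-o["position"]))
T=R.from_rotvec(o["tool_rot"]).as_matrix(); print(T)
E
```

```text
board [0.53756099 0.30902493] 0.08005597004973533
boss top [0.5381124  0.31013388 0.058     ]
[  7   6  15  14 101] [293.26732673 230.68316832]
slot [0.59442233 0.31332288] 0.05702354252745084 0.07544304671760899
[-0.01470878 -0.00820837  0.26540838]
[[-9.47797484e-01  3.18872585e-01 -4.50937219e-04]
 [ 3.18872550e-01  9.47797592e-01  1.49113407e-04]
 [ 4.74945388e-04 -2.46218861e-06 -9.99999887e-01]]
```

Request:
{"fn": "send_rows", "kwargs": {
  "series": [-0.235,-0.57,-0.02,0,-0.235,-0.57,-0.02,0,-0.235,-0.57,-0.02,0,-0.235,-0.57,-0.02,0,-0.235,-0.57,-0.02,0,-0.235,-0.57,-0.02,0,-0.235,-0.57,-0.02,0,-0.235,-0.57,-0.02,0,-0.235,-0.57,-0.02,0,-0.235,-0.57,-0.02,0,-0.235,-0.57,-0.02,0,-0.235,-0.57,-0.02,0]
}}

```text
time: 2.6
position: [0.5616, -0.174, 0.2473]
tool_rot: [-0.512, -3.099, -0.001]
ft_force: [0.3, 0.5, -0.9]
width: 0.0851
grip_force: 0.0
```

```bash
python3 - <<'E'
from h import *
import pickle
d=get("wrist"); pickle.dump(d,open("wrist2.pkl","wb")); cv2.imwrite("pics/w2.png",d["color"])
o=manip.observe(); print(o["time"],o["position"],o["tool_rot"],o["joints"])
print(proj(d,[.57,-.182,.115]),d["xyz"])
E
```

```text
2.65 [ 0.5616517  -0.173071    0.24724073] [-5.09235960e-01 -3.09970407e+00 -1.19112250e-03] [-5.04686716e-01  1.80835724e-01  1.54002670e+00  6.08350164e-04
  1.42130185e+00 -1.74991217e+00]
[273.6180078  207.74802161] [ 0.49354663 -0.15111729  0.39036118]
```

View pics/w2.png

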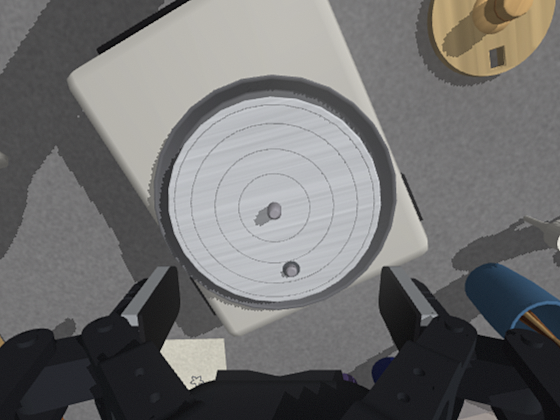

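The spindle is at about (275,211) and the drive pin at about (291,269). I'll enlarge both for precision.

```bash
python3 - <<'E'
from h import *
import pickle
d=pickle.load(open("wrist2.pkl","rb"))
c=d["color"]
a=cv2.resize(c[190:230,255:295],(400,400),interpolation=cv2.INTER_CUBIC); b=cv2.resize(c[250:290,272:312],(400,400),interpolation=cv2.INTER_CUBIC)
im=np.hstack([a,b])
cv2.imwrite("pics/c2.png",im)
# head circle
g=cv2.cvtColor(c,cv2.COLOR_BGR2GRAY); m=cv2.inRange(g,150,255); m[:95]=0;m[312:]=0
n,l,st,ce=cv2.connectedComponentsWithStats(m); k=l[180,300]; print(st[k])
cs,_=cv2.findContours((l==k).astype(np.uint8),cv2.RETR_EXTERNAL,cv2.CHAIN_APPROX_NONE)
P=np.array([onz(d,u,v,.115)[:2] for u,v in cv2.convexHull(max(cs,key=len))[:,0]]); A=np.c_[2*P,np.ones(len(P))]; s=np.linalg.lstsq(A,(P**2).sum(1),rcond=None)[0]; print("head",s[:2],np.sqrt(s[2]+s[:2]@s[:2]))
E
```

```text
[  169    96   212   206 33218]
head [ 0.57001612 -0.18157254] 0.08915512043098625
```

View pics/c2.png

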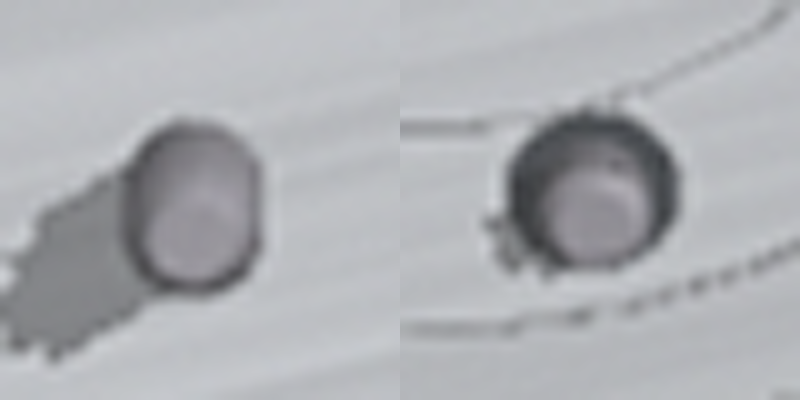

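```bash
python3 - <<'E'
from h import *
import pickle
d=pickle.load(open("wrist2.pkl","rb"))
t=onz(d,274.1,213.0,.130); b=onz(d,273.5,208.7,.115); p=onz(d,291.3,271.0,.122)
print("tip",t,"base",b,"pin",p); s=(t+b)/2; v=(p-s)[:2]; print(np.linalg.norm(v),np.arctan2(v[1],v[0]))
o=manip.observe(); print(o["position"]); print(totool(o,np.r_[.5376,.309,.10]-o["position"]))
E
```

```text
tip [ 0.5701129  -0.18138282  0.13      ] base [ 0.57076121 -0.18236763  0.115     ] pin [ 0.62734487 -0.18535827  0.122     ]
0.057014301000897875 -0.06112863359419242
[ 0.5616517  -0.173071    0.24724073]
[0.22119017 0.56116963 0.184541  ]
```

Request:
{"fn": "send_rows", "kwargs": {
  "series": [0.221,0.561,0.1,0,0.221,0.561,0.1,0,0.221,0.561,0.1,0,0.221,0.561,0.1,0,0.221,0.561,0.1,0,0.221,0.561,0.1,0,0.221,0.561,0.1,0,0.221,0.561,0.1,0,0.221,0.561,0.1,0,0.221,0.561,0.1,0,0.221,0.561,0.1,0,0.221,0.561,0.1,0]
}}

```text
time: 3.85
position: [0.5365, 0.3093, 0.1671]
tool_rot: [-0.504, -3.1, 0.001]
ft_force: [0.1, -0.3, 0.6]
width: 0.0854
grip_force: 0.0
```

```bash
python3 - <<'E'
from h import *
d=get("wrist"); cv2.imwrite("pics/w3.png",d["color"])
g=proj(d,[.5376,.309,.012]); c,r=board(d,.012,g); print(g,c,r)
o=manip.observe(); print(o["time"],o["position"],o["tool_rot"],o["joints"][5]); print(totool(o,np.r_[.5376,.309,.019]-o["position"]))
E
```

```text
[279.68271745 190.50444636] [0.53763054 0.30911993] 0.08008539718028361
3.9 [0.5372513  0.30815797 0.16742748] [-5.07238215e-01 -3.10037246e+00  6.27990454e-04] -0.9202289275191518
[-6.58686174e-05  1.20978100e-03  1.85533887e-01]
```

Request:
{"fn": "send_rows", "kwargs": {
  "series": [0,0.001,0.05,0,0,0.001,0.1,0,0,0.001,0.14,0,0,0.001,0.17,0,0,0.001,0.184,0,0,0.001,0.184,0,0,0.001,0.184,0]
}}

```text
time: 4.6
position: [0.5397, 0.308, 0.0217]
tool_rot: [0.511, 3.098, 0.002]
ft_force: [0.7, 0.9, 0.9]
width: 0.0856
grip_force: 0.0
```

Request:
{"fn": "send_rows", "kwargs": {
  "series": [0,0,0,0,0,0,0,0,0,0,0,0,0,0,0,0,0,0,0,0,0,0,0,0,0,0,0,0,0,0,0,0,0,0,0,0,0,0,0,0],
  "gripper": 0.3,
  "newtons": 40
}}

```text
time: 5.6
position: [0.5396, 0.3084, 0.0215]
tool_rot: [0.511, 3.098, 0.002]
ft_force: [-0.2, -0.8, 6.5]
width: 0.0449
grip_force: 41.4
```

Request:
{"fn": "send_rows", "kwargs": {
  "series": [0,0,-0.02,0,0,0,-0.06,0,0,0,-0.11,0,0,0,-0.16,0,0,0,-0.21,0,0,0,-0.25,0,0,0,-0.27,0,0,0,-0.27,0,0,0,-0.27,0]
}}

```text
time: 6.5
position: [0.5377, 0.3077, 0.2343]
tool_rot: [-0.511, -3.097, 0.002]
ft_force: [-0.4, -0.7, -4.0]
width: 0.0452
grip_force: 41.7
```

```bash
python3 - <<'E'
from h import *
d=get("wrist"); cv2.imwrite("pics/w4.png",d["color"])
o=manip.observe(); print(o["time"],o["position"],o["tool_rot"],o["joints"],o["ft_force"],o["width"])
p=o["position"]; g=proj(d,p-[0,0,.007])
for z in (.004,.007,.010):
  c,r=board(d,p[2]-z,g-[0,30]); print(g,c,r,c-p[:2])
E
```

```text
6.55 [0.5372306  0.30751638 0.23324946] [-0.51036499 -3.09557882  0.00353431] [ 3.24964290e-01  2.73407707e-01  1.45924344e+00 -8.77413184e-06
  1.41372725e+00 -9.19032461e-01] [-6.45164462e-01  3.23522094e-03 -4.57873417e+00] 0.0451364108367724
[279.06087141 259.65026798] [0.52399961 0.28685627] 0.09402704245922885 [-0.01323099 -0.02066011]
[279.06087141 259.65026798] [0.52509274 0.28596778] 0.09593020560750769 [-0.01213786 -0.02154859]
[279.06087141 259.65026798] [0.52618584 0.2850793 ] 0.0978333802265942 [-0.01104476 -0.02243708]
```

View pics/w4.png

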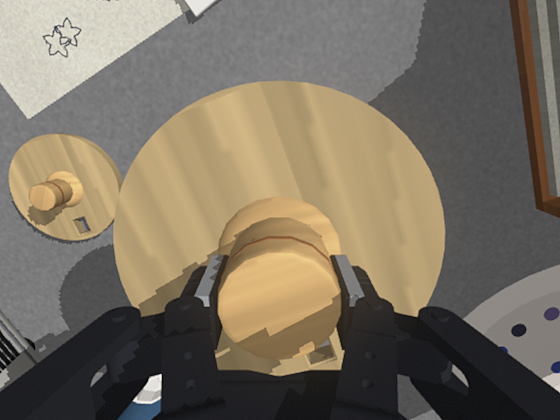

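The chuck is held level, with the board edge clearly visible from (113,230) over (280,81) to (445,230). I'll fit that arc only, since the smaller chuck touches the mask on the left.

```bash
cat >> h.py <<'E'
def arc(d,z,pts):
    P=np.array([onz(d,u,v,z)[:2] for u,v in pts]); A=np.c_[2*P,np.ones(len(P))]; s=np.linalg.lstsq(A,(P**2).sum(1),rcond=None)[0]
    return s[:2],np.sqrt(s[2]+s[:2]@s[:2])
def held(d):
    hsv=cv2.cvtColor(d["color"],cv2.COLOR_BGR2HSV); m=cv2.inRange(hsv,(10,60,60),(28,255,255)); 
    pts=[(u,np.nonzero(m[:,u])[0][0]) for u in range(150,420,4)]
    pts+=[(445-0+0,0)][:0]
    for v in range(150,240,5):
        r=np.nonzero(m[v,300:480])[0]; pts.append((300+r[-1],v))
    return pts
E
python3 - <<'E'
from h import *
import pickle
class D(dict):pass
d=get("wrist"); o=manip.observe(); p=o["position"]; pts=held(d); print(o["time"],p,manip.pinch_z)
T=R.from_rotvec(o["tool_rot"]).as_matrix()
for z in (.006,.0095,.013):
  c,r=arc(d,p[2]-z,pts); print(c,r,c-p[:2], (T.T@np.r_[c-p[:2],0])[:2])
E
```

```text
6.6 [0.53715229 0.30746418 0.23299531] 0.0187
[0.53377012 0.30827605] 0.07829369158825893 [-0.00338217  0.00081187] [ 0.00346376 -0.00031686]
[0.53526657 0.30775201] 0.08012527886976417 [-0.00188572  0.00028783] [ 0.00187829 -0.00033277]
[0.53676302 0.30722797] 0.08195686615126975 [-0.00038927 -0.00023622] [ 0.00029283 -0.00034868]
```

Request:
{"fn": "send_rows", "kwargs": {
  "series": [-0.01,-0.025,0,0,-0.03,-0.075,0,0,-0.055,-0.13,0,0,-0.08,-0.19,0,0,-0.105,-0.25,0,0,-0.13,-0.31,0,0,-0.155,-0.37,0,0,-0.18,-0.43,0,0,-0.205,-0.49,0,0,-0.225,-0.535,0,0,-0.235,-0.558,0,0,-0.238,-0.565,0,0]
}}

```text
time: 7.8
position: [0.5727, -0.1836, 0.2336]
tool_rot: [-0.516, -3.095, -0.001]
ft_force: [0.0, -0.1, -2.2]
width: 0.0453
grip_force: 42.1
```

Request:
{"fn": "send_rows", "kwargs": {
  "series": [0,0,0,0,0,0,0,0,0,0,0,0]
}}

```text
time: 8.1
position: [0.5737, -0.1795, 0.2357]
tool_rot: [-0.508, -3.099, -0.001]
ft_force: [0.3, -0.2, -1.9]
width: 0.0449
grip_force: 42.1
```

```bash
python3 - <<'E'
from h import *
d=get("wrist"); cv2.imwrite("pics/w5.png",d["color"])
for i in range(3):
    o=manip.observe(); p=o["position"]; print(o["time"],p,o["tool_rot"],o["ft_force"],o["moment"])
c,r=arc(d,p[2]-.0095,held(d)); print(c,r,c-p[:2]); off=c-p[:2]
print(totool(o,np.r_[.5702-c[0],-.1817-c[1],.161-p[2]]))
E
```

```text
8.15 [ 0.57382192 -0.17969022  0.23590062] [-5.08094834e-01 -3.09977826e+00 -6.14954003e-04] [-0.44865472  0.90030587 -2.56664202] [-0.03612213 -0.03533758 -0.014979  ]
8.15 [ 0.57382192 -0.17969022  0.23590062] [-5.08094834e-01 -3.09977826e+00 -6.14954003e-04] [-0.44865472  0.90030587 -2.56664202] [-0.03612213 -0.03533758 -0.014979  ]
8.15 [ 0.57382192 -0.17969022  0.23590062] [-5.08094834e-01 -3.09977826e+00 -6.14954003e-04] [-0.44865472  0.90030587 -2.56664202] [-0.03612213 -0.03533758 -0.014979  ]
[ 0.57158446 -0.17923035] 0.07977821497466352 [-0.00223746  0.00045987]
[ 0.0006071  -0.00350738  0.093625  ]
```

Request:
{"fn": "send_rows", "kwargs": {
  "series": [0.0006,-0.0035,0.03,0,0.0006,-0.0035,0.06,0,0.0006,-0.0035,0.08,0,0.0006,-0.0035,0.09,0,0.0006,-0.0035,0.0935,0,0.0006,-0.0035,0.0935,0,0.0006,-0.0035,0.0935,0]
}}

```text
time: 8.85
position: [0.5732, -0.1841, 0.1626]
tool_rot: [0.511, 3.098, -0.001]
ft_force: [-0.5, -0.4, -1.6]
width: 0.045
grip_force: 42.1
```

```bash
python3 - <<'E'
from h import *
d=get("wrist")
o=manip.observe(); p=o["position"]; print(o["time"],p,o["tool_rot"],o["ft_force"],o["moment"])
c,r=arc(d,p[2]-.0095,held(d)); print(c,r,c-p[:2])
print(totool(o,np.r_[.5702-c[0],-.1817-c[1],.1455-p[2]]))
E
```

```text
8.9 [ 0.57321162 -0.18409179  0.16262491] [ 5.10689049e-01  3.09761606e+00 -1.25243149e-03] [ 0.47334419  0.0066499  -3.61740089] [-0.03237549 -0.07862463 -0.01571871]
[ 0.57142224 -0.18383613] 0.07995469367742704 [-0.00178938  0.00025565]
[0.0023525  0.00204775 0.02139998]
```

Request:
{"fn": "send_rows", "kwargs": {
  "series": [0.0023,0.002,0.002,0,0.0023,0.002,0.005,0,0.0023,0.002,0.0075,0,0.0023,0.002,0.01,0,0.0023,0.002,0.0125,0,0.0023,0.002,0.015,0,0.0023,0.002,0.0165,0,0.0023,0.002,0.0165,0]
}}

```text
time: 9.7
position: [0.5713, -0.1816, 0.1479]
tool_rot: [0.511, 3.1, 0.0]
ft_force: [0.7, -0.6, -3.1]
width: 0.045
grip_force: 42.1
```

```bash
python3 - <<'E'
from h import *
d=get("wrist")
o=manip.observe(); p=o["position"]; print(o["time"],p,o["tool_rot"],o["ft_force"],o["moment"])
c,r=arc(d,p[2]-.0095,held(d)); print(c,r,c-p[:2])
print(totool(o,np.r_[.5702-c[0],-.1817-c[1],.1455-p[2]]))
E
```

```text
9.75 [ 0.57133472 -0.18163537  0.14807113] [ 5.11066779e-01  3.09953705e+00 -4.38299432e-05] [ 0.73124022 -0.54275195 -2.96901009] [-0.01604486 -0.10999172  0.04495738]
[ 0.56947975 -0.18146824] 0.07993986132685782 [-0.00185498  0.00016714]
[-9.45003962e-04  1.46509303e-05  3.21410522e-03]
```

Request:
{"fn": "send_rows", "kwargs": {
  "series": [-0.0005,0,0.001,0,-0.0005,0,0.002,0,-0.0005,0,0.003,0,-0.0005,0,0.004,0,-0.0005,0,0.005,0,-0.0005,0,0.006,0,-0.0005,0,0.006,0]
}}

```text
time: 10.45
position: [0.5716, -0.1817, 0.1435]
tool_rot: [0.511, 3.1, -0.0]
ft_force: [-0.0, 0.4, -1.8]
width: 0.0451
grip_force: 42.3
```

Request:
{"fn": "send_rows", "kwargs": {
  "series": [0,0,0.0007,0,0,0,0.0014,0,0,0,0.002,0,0,0,0.002,0]
}}

```text
time: 10.85
position: [0.5717, -0.1819, 0.1427]
tool_rot: [0.511, 3.099, -0.0]
ft_force: [-4.9, 1.6, 5.7]
width: 0.0451
grip_force: 43.0
```

Request:
{"fn": "send_rows", "kwargs": {
  "series": [0,0,0,0.03,0,0,0,0.06,0,0,0,0.09,0,0,0,0.12,0,0,0,0.15,0,0,0,0.18,0,0,0,0.21,0,0,0,0.23,0,0,0,0.25,0,0,0,0.26,0,0,0,0.26]
}}

```text
time: 11.95
position: [0.5715, -0.1818, 0.1417]
tool_rot: [-0.721, -3.058, 0.0]
ft_force: [1.3, -0.1, -3.5]
width: 0.0449
grip_force: 42.2
```

```bash
python3 - <<'E'
from h import *
o=manip.observe(); print(o["time"],o["position"],o["tool_rot"],o["ft_force"],o["moment"],o["joints"][5])
E
```

```text
11.95 [ 0.57152104 -0.18176252  0.14168975] [-7.20970686e-01 -3.05753157e+00  8.45170874e-05] [ 1.33879389 -0.09860931 -3.46486309] [-0.08867461 -0.07779959  0.02281873] -1.6167560846905544
```

Request:
{"fn": "send_rows", "kwargs": {
  "series": [0,0,0.001,0,0,0,0.002,0,0,0,0.003,0,0,0,0.004,0,0,0,0.005,0,0,0,0.005,0]
}}

```text
time: 12.55
position: [0.5716, -0.1817, 0.1375]
tool_rot: [-0.721, -3.058, -0.0]
ft_force: [0.5, -0.6, -2.9]
width: 0.0454
grip_force: 42.2
```

Request:
{"fn": "send_rows", "kwargs": {
  "series": [0,0,0.0007,0,0,0,0.0014,0,0,0,0.002,0,0,0,0.002,0]
}}

```text
time: 12.95
position: [0.5717, -0.1818, 0.1365]
tool_rot: [0.721, 3.058, -0.0]
ft_force: [-1.5, 0.5, 0.5]
width: 0.045
grip_force: 42.5
```

Request:
{"fn": "send_rows", "kwargs": {
  "series": [0,0,0.0007,0,0,0,0.0007,0,0,0,0.0007,0]
}}

```text
time: 13.25
position: [0.5717, -0.1818, 0.1365]
tool_rot: [0.72, 3.058, -0.0]
ft_force: [-3.5, 0.6, 4.4]
width: 0.045
grip_force: 42.9
```

Request:
{"fn": "send_rows", "kwargs": {
  "series": [0,0,-0.0007,0,0,0,-0.0007,0,0,0,-0.0007,0,0,0,-0.0007,0,0,0,-0.0007,0,0,0,-0.0007,0,0,0,-0.0007,0,0,0,-0.0007,0],
  "gripper": 1
}}

```text
time: 14.05
position: [0.5716, -0.1817, 0.1361]
tool_rot: [0.721, 3.058, -0.0]
ft_force: [0.4, 0.2, -0.1]
width: 0.0854
grip_force: 0.0
```

Request:
{"fn": "send_rows", "kwargs": {
  "series": [0,0,-0.02,0,0,0,-0.06,0,0,0,-0.1,0,0,0,-0.14,0,0,0,-0.17,0,0,0,-0.18,0,0,0,-0.18,0,0,0,-0.18,0]
}}

```text
time: 14.85
position: [0.5711, -0.1814, 0.2789]
tool_rot: [-0.72, -3.056, -0.001]
ft_force: [0.0, 0.7, -1.0]
width: 0.0855
grip_force: 0.0
```

```bash
python3 - <<'E'
from h import *
d=get("wrist"); cv2.imwrite("pics/w6.png",d["color"])
o=manip.observe(); print(o["time"],o["position"],o["ft_force"])
for z in(.127,.134):
  g=proj(d,[.570,-.182,z]); print(g,board(d,z,g))
E
```

```text
14.9 [ 0.57085289 -0.18132769  0.2782248 ] [ 0.64781694  0.34260211 -0.27730074]
[278.20161106 189.54487053] (array([ 0.56985086, -0.18140967]), np.float64(0.0797842779854085))
[278.1755235 191.4263922] (array([ 0.56836157, -0.18065163]), np.float64(0.07789146165599393))
```

View pics/w6.png

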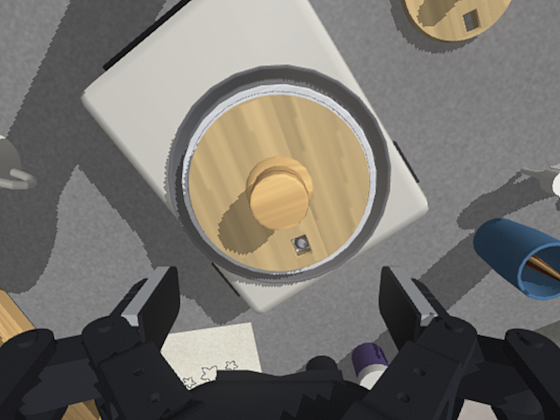

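The pin shows inside the slot at (302,243). The board fits an 80 mm radius at its home height (top face at 127 mm), so it is flat, released and clear.

```bash
python3 -c "
from workcell import manip
print(manip.finish_job())"
```

```text
the job is handed in; nothing more can be done
None
```

The larger chuck is on the spindle with its slot over the drive pin and lies flat on the wheel head; I released it, the arm is clear, and the job was handed in at about 15 s.

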